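Seat the centrifuge rotor on its drive keys by feel and bring it to the loading position

TASK

Fit the blue rotor onto the drive of the open bench centrifuge: the two unequal slots in its underside have to drop over the drive's two unequal keys, which you must find by feel, turning the rotor under a light touch and never forcing it. Once it is fully home, turn it, drive and all, until its white index line points at the red loading mark on the front of the housing, then let go; leave the dropper bottle, the sample cup and the timer where they are.

Things in the scene. Friction and masses are not known exactly. Their poses are not given: they have to be found in the camera images.
- rotor: loose rotor, about 0.25 kg, 60 mm high, upright on the worktop. Origin: centre of its underside, z up. Aluminium skirt, radius 26 mm, up to 18 mm; central bore 15 mm wide, 28 mm deep; two slots through the skirt, 18 mm high: a wide one (11 mm) from the bore towards its -x, a narrow one (8 mm) towards its +x. Blue disc, radius 42 mm, from 18 to 28 mm; on it a black bar grip
- rotor_grip (a point): middle of the rotor's black bar grip, on the rotor's axis, 48 mm above the underside. The bar is 40 mm long along the rotor's x, 14 mm thick along its y and stands from 28 to 60 mm above the underside: pinch it across the 14 mm, fingers closing along the rotor's y
- rotor_index (a point): outer end of the white index line on top of the disc, 35 mm from the rotor's axis towards its -x, 28 mm above the underside; it lies straight above the wide slot
- centrifuge: fixed white housing of a small bench centrifuge without lid, 130 mm (x) x 150 mm (y) x 60 mm high, front towards its own -x. Origin: centre of its underside, straight below the drive axis, z up. In its top a round well of radius 33 mm that holds the black drive; a rotor that is home has its disc 4 mm clear of the housing
- spindle_tip (a point): tapered tip of the upright drive spindle (12 mm across), on the drive axis, 72 mm above the housing's origin. The drive turns both ways about this axis against a brake of about 0.15 N m (about 8 N at the keys); pressing more than about 10 N while turning may drag it along
- flange (a point): centre of the drive's flange (radius 27 mm, four rubber buttons), 46 mm above the housing's origin. On it, 12 to 25 mm off the axis, two opposite round-topped keys 8 mm high: one 8 mm wide, one 5 mm. A rotor not home rides on them 8 mm too high; one that is home is down on the flange. At the start the wide key stands 20 to 92 degrees counterclockwise, from above, of the housing's front (-x)
- loading_mark (a point): red loading mark on top of the housing at its front edge, 55 mm from the drive axis towards the housing's -x, 60 mm above its underside
- dropper_bottle: bystander: small clear dropper bottle, 26 mm across, 70 mm high, origin under its centre
- cup: bystander: sample cup with red lid, 61 mm across, 68 mm high, origin under its centre
- lab_timer: bystander: white timer, 56 x 62 x 20 mm, origin under its centre
- microscope: obstacle, fixed: microscope standing on the worktop to the left of the work, about 430 x 190 mm and 413 mm high; the blood analyser behind and left of it is 401 mm high. The arm may start on their far side: pass above both or well in front of them

How it is judged:
By the outcome, as a careful person would: the job done as asked, in the order asked, and still so for the second after the job is handed in, with the robot touching nothing.
It also fails if it takes over 67 s, if anything falls off the work surface, if the arm or the gripper's body presses on something with over 40 N, if the wrist force passes 120 N, or if a joint passes its speed limit or range.

ROBOT

A 6-joint arm with a two-finger parallel gripper is mounted at the origin on a cart in front of the work surface, level with it; the furniture and walls round the work are solid. World frame = base frame: x ahead of the robot, y to its left, z up, the work surface at z = 0. Lengths are in m, angles in degrees, forces in N, time in s.
With the tool pointing down it reaches from about 0.25 to 0.725 m from the base axis. Payload 9.7 kg.
Tool frame: the origin (TCP) lies at the very end of the fingers, on their centre line; the grasp point (between the pads) lies grasp_offset behind it (grasp_offset is the distance from the TCP to the grasp point, in m); z points along the fingers, y is the line along which they close (so a half turn about z gives the same grasp; the last joint's range is limited). The gripper opens to 85 mm and grips with 20 to 120 N. Pads are 22 mm wide; open, the fingers measure 114 mm over their backs; the gripper's body (76 mm by 85 mm) begins 54 mm behind the grasp point. The pads swing forward as they close: fully open they stand 13 mm farther back than shut.
Start: joints at [-70.474, 4.979, 10.078, 95.1, 0, 90], TCP at [0.184, -0.518, 0.231] pointing down, gripper open.
Joint ranges: [-179.16, 179.16], [-48.56, 103.87], [-65.8, 70.77], [-126.05, 130.52], [-82.76, 87.17], [-180, 180]. Speed limits (degrees/s): [127.2, 127.2, 147.25, 180, 180, 180].

INTERFACE

Orientations are given as [roll, pitch, yaw] about the fixed x, y, z axes, in that order (R = Rz(yaw) Ry(pitch) Rx(roll)).
In Python, from workcell import get_obs, camera, calibration, job_done, recognise, cut_out, mark_of, grasp_offset gives the robot as it stands.
- The arm moves only by the tool servo_tool, never from a script. Its argument "moves" is a list of rows, each a list of 3 entries, a list of its own where there are three numbers: the turn, a rotation vector about the tool's x, y, z in degrees, then the shift along the tool's x, y, z in m, then the opening in per cent of the stroke, from 0 (shut) to 100 (fully open). In form: [[[ax, ay, az], [x, y, z], claw], ...]. A call has 1 to 12 rows; each row shifts and turns the commanded pose from where the row before left it, along the tool's axes as they then stand; what a row does not reach is not made up. A row lasts 1/10 s, in which the tool goes at most 50 mm and 8.59 degrees, less where a joint would pass 70% of its speed; a pose out of reach is approached as far as the arm can. A call is refused whole if a number of a shift passes 0.05 or a number of a turn 8.59, either way. A call with a gripper value outside its range is refused whole. The fingers move at their own pace and stop on an object; "force" is the grip in N (left out, the last holds). Time passes only in rows, so rows that do not move let the fingers close. It gives the time, the measured TCP pose, the force, the opening and the grip force at its end, in the units of the state.
- get_obs(): the state, without advancing time (a new reading comes with each control period).
- camera(name): name is "scene" or "top"; returns (picture, depth): 384x512x3 uint8, red, green, blue; 384x512 float32, m along the optical axis (not along the pixel's ray), 0 where there is no reading.
- calibration(name): a dict with "camera_matrix" (3x3 intrinsics, pixels), "dist" ([k1, k2, p1, p2, k3] as OpenCV has them; the pictures are not rectified), "R" (3x3) and "t" (3): a world point X has camera coordinates R X + t. Camera axes: x right, y down, z forward; pixel columns grow to the right and rows downward; lengths in m; the calibration is good to about 2 mm. A picture is of the moment at which its call begins. calibration takes no time and is no camera call.
- job_done(): hands the job in; it is judged then, once.
Trained networks look in the newest picture that a camera, given by its name, has taken for a name from the list of things; names that differ only in an ending like _2 or _b are one class to them, and where a whole thing is asked for, a point or a joint stands for the part that bears it (a point fixed in the world has none). Each returns a list of dicts, best first, with "score" (0 to 1); they miss things now and then, are a little off and sometimes report something else, mostly with a low value. They report only what shows in the picture. A call takes as long as a camera call.
- recognise(name, camera): "xyz" ([x, y, z] in m, in the coordinates of the camera as it stood for that picture, good to about 4 mm: the middle of the surface that is visible of it).
- cut_out(name, camera): "mask" (384x512 bool, what is visible of it).
- mark_of(name, camera): "xyz" ([x, y, z] in m, in the coordinates of the camera as it stood for that picture, good to about 4 mm: a listed point, or the origin of a listed thing).
The state is a dict: "time": time; "q": joint angles; "qd": joint speeds; "joint_efforts": joint torques, N m; "ee_pos": TCP position; "tcp_rot": TCP orientation; "wrist_force": force on the tool from outside, world axes, zero at the start; "torque": the same for the moment, N m; "opening": finger opening in m; "grasp_force": force on a finger pad.
Only numpy, scipy, OpenCV 4.12 (cv2) and the standard library are available. Lean on these libraries where they do the work, as an engineer would, in place of code of your own. Each camera call takes 0.05 s, during which the arm holds its last target. There are 200 camera calls.

## Working session

There is one attempt and no reset: what is moved stays moved. The work goes in short steps, Python scripts to look and compute and a tool call to move; the robot and the scene stay as the last step left them, time stands still between calls to the robot, and variables do not carry over. Pictures are saved under pics/ and viewed, at most 10 in all, crops included, and the job is handed in when it is done.

Besides the shell and the picture viewer there is one more tool, called after "Call:" as name(argument=value, ...) on one line, values as JSON. servo_tool: Moves the arm, as the interface text tells. Its arguments: {"type":"object","properties":{"moves":{"type":"array"},"force":{"type":"number"}},"required":["moves"]}

```bash
mkdir -p pics; ls; cat > h.py <<'E'
import numpy as np, cv2
from workcell import *
def look(n):
    im,d=camera(n); return im,d
def w(p,n):
    c=calibration(n); return np.array(c["R"]).T@(np.array(p)-np.array(c["t"]))
def px(X,n):
    c=calibration(n); R=np.array(c["R"]);
    p,_=cv2.projectPoints(np.array(X,float).reshape(-1,1,3),cv2.Rodrigues(R)[0],np.array(c["t"],float),np.array(c["camera_matrix"]),np.array(c["dist"])); return p.reshape(-1,2)
def topz(u,v,z,n):  # intersect pixel ray with plane z
    c=calibration(n); R=np.array(c["R"]);t=np.array(c["t"],float)
    a=cv2.undistortPoints(np.array([[[u,v]]],float),np.array(c["camera_matrix"]),np.array(c["dist"])).ravel()
    d=R.T@np.array([a[0],a[1],1]); o=-R.T@t
    return o+d*(z-o[2])/d[2]
E
python3 - <<'E'
from h import *
print(grasp_offset, get_obs())
for n in("scene","top"):
    im,d=look(n); cv2.imwrite(f"pics/{n}0.png",im[:,:,::-1])
    print(n,"cam at",w([0,0,0],n))
    for k in("rotor_grip","rotor_index","rotor","spindle_tip","flange","loading_mark","centrifuge","dropper_bottle","cup","lab_timer"):
        r=mark_of(k,n)
        print(k,[(round(a["score"],2),w(a["xyz"],n).round(4).tolist(),px(w(a["xyz"],n),n).round().tolist()) for a in r[:2]])
E
```

```text
pics
0.0187 {'time': 0.0, 'q': array([-7.04767615e+01,  5.01132839e+00,  1.00341096e+01,  9.50996702e+01,
       -1.79091495e-03,  8.99995543e+01]), 'qd': array([ 0.10674939, -0.00470287,  0.03769038,  0.09008389, -0.06937871,
        0.02383592]), 'joint_efforts': array([ 7.10315926e-04, -5.20387459e+01,  4.64808583e+01,  1.61793520e-02,
        1.38636501e-04,  9.31706381e-06]), 'ee_pos': array([ 0.18371809, -0.51816257,  0.2305778 ]), 'tcp_rot': array([-1.79923111e+02,  1.79031516e-03,  1.95236867e+01]), 'wrist_force': array([-0.56899606, -0.2920644 , -0.05652333]), 'torque': array([ 0.0380376 ,  0.0101433 , -0.01603679]), 'grasp_force': 0.0, 'opening': 0.08531082615137384}
scene cam at [ 0.13465058 -1.10385474  0.69186865]
rotor_grip [(0.7, [0.3934, -0.2939, 0.047], [[229.0, 198.0]])]
rotor_index [(0.72, [0.3671, -0.3097, 0.0252], [[220.0, 212.0]])]
rotor [(0.92, [0.3945, -0.2957, -0.0012], [[230.0, 215.0]]), (0.18, [0.5445, -0.2457, 0.0454], [[280.0, 173.0]])]
spindle_tip [(0.93, [0.5412, -0.251, 0.0776], [[280.0, 164.0]])]
flange [(0.55, [0.5427, -0.2467, 0.0445], [[280.0, 174.
[... 365 characters left out ...]
.0, 273.0]])]
top cam at [ 0.24543818 -0.33293154  0.95855391]
rotor_grip [(0.66, [0.394, -0.2891, 0.0482], [[242.0, 221.0]])]
rotor_index [(0.67, [0.363, -0.3131, 0.0275], [[251.0, 235.0]])]
rotor [(0.81, [0.3922, -0.2905, 0.0004], [[243.0, 225.0]])]
spindle_tip [(0.78, [0.5421, -0.2438, 0.0688], [[225.0, 161.0]])]
flange [(0.9, [0.5407, -0.2463, 0.0448], [[227.0, 165.0]])]
loading_mark [(0.59, [0.4847, -0.2526, 0.059], [[228.0, 184.0]])]
centrifuge [(0.62, [0.5377, -0.2482, -0.0026], [[229.0, 171.0]])]
dropper_bottle [(0.54, [0.4403, -0.5035, 0.0002], [[325.0, 209.0]])]
cup [(0.69, [0.5592, -0.5583, -0.0019], [[345.0, 166.0]])]
lab_timer [(0.87, [0.35, -0.4638, -0.0014], [[310.0, 243.0]])]
```

```bash
python3 - <<'E'
import cv2,numpy as np
a=cv2.imread("pics/top0.png")[130:260,185:345]; b=cv2.imread("pics/scene0.png")[140:250,195:305]
A=cv2.resize(a,None,fx=4,fy=4,interpolation=cv2.INTER_CUBIC);cv2.imwrite("pics/a.png",A)
cv2.imwrite("pics/b.png",cv2.resize(b,None,fx=5,fy=5,interpolation=cv2.INTER_CUBIC))
E
```

```text
(no output)
```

View pics/a.png

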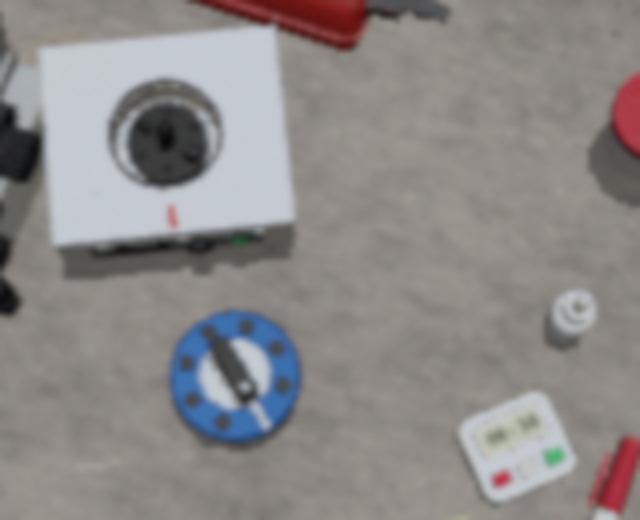

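View pics/b.png

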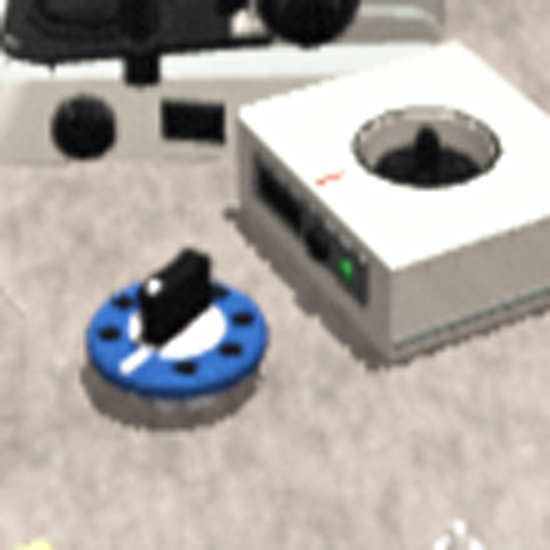

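View pics/scene0.png

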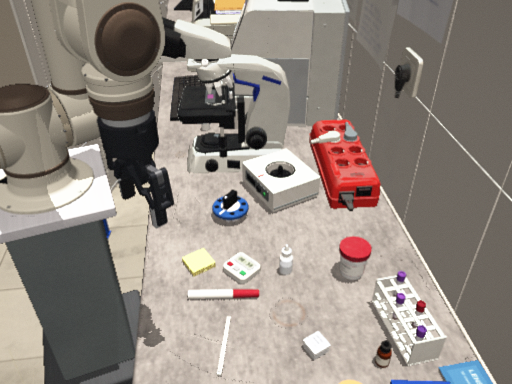

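```bash
python3 - <<'E'
from h import *
im,d=look("top")
c=calibration("top");K=np.array(c["camera_matrix"]);R=np.array(c["R"]);t=np.array(c["t"])
v,u=np.mgrid[:384,:512]
n=cv2.undistortPoints(np.stack([u.ravel(),v.ravel()],1).astype(float)[:,None],K,np.array(c["dist"]))[:,0]
P=np.c_[n,np.ones(len(n))]*d.ravel()[:,None]
W=((P-t)@R).reshape(384,512,3)
hsv=cv2.cvtColor(im,cv2.COLOR_RGB2HSV)
# rotor disc
near=np.hypot(W[...,0]-.393,W[...,1]+.29)<.06
blue=near&(hsv[...,0]>95)&(hsv[...,0]<125)&(hsv[...,1]>120)
pts=np.argwhere(blue)[:,::-1].astype(np.float32)
(x,y),(a,b),th=cv2.fitEllipse(cv2.convexHull(pts.astype(np.int32)))
ctr=topz(x,y,.027,"top");print("disc ctr",ctr,a,b)
white=near&(hsv[...,1]<70)&(hsv[...,2]>170)
q=np.array([topz(uu,vv,.028,"top")[:2] for vv,uu in np.argwhere(white)])
r=np.hypot(*(q-ctr[:2]).T);q=q[(r>.026)&(r<.04)]
dm=q.mean(0)-ctr[:2];print("index dir deg",np.degrees(np.arctan2(dm[1],dm[0])),len(q),dm)
bar=near&(W[...,2]>.05)&(hsv[...,2]<90)
q=np.array([topz(uu,vv,.06,"top")[:2] for vv,uu in np.argwhere(bar)])
bc=cv2.minAreaRect(q.astype(np.float32)*1000);print("bar",bc)
# housing
h=(np.hypot(W[...,0]-.54,W[...,1]+.247)<.12)&(abs(W[...,2]-.06)<.006)&(hsv[...,1]<50)&(hsv[...,2]>150)
nn,l,s,_=cv2.connectedComponentsWithStats(h.astype(np.uint8));k=1+s[1:,4].argmax()
q=W[l==k][:,:2].astype(np.float32)*1000;print("housing",cv2.minAreaRect(q),len(q))
sp=(np.hypot(W[...,0]-.542,W[...,1]+.247)<.03)&(W[...,2]>.064)
print("spindle",W[sp].mean(0),sp.sum())
red=(np.hypot(W[...,0]-.487,W[...,1]+.255)<.03)&(hsv[...,1]>100)&((hsv[...,0]<12)|(hsv[...,0]>168))
q=np.array([topz(uu,vv,.06,"top")[:2] for vv,uu in np.argwhere(red)]);print("red",q.mean(0),q.min(0),q.max(0))
# height map max, coarse
for X in np.arange(.3,.85,.05):
    print(round(X,2),[ (lambda m:round(float(W[m][:,2].max()),2) if m.any() else None)((abs(W[...,0]-X)<.025)&(abs(W[...,1]-Y)<.025)&(d>0)) for Y in np.arange(-.4,.3,.05)])
E
```

```text
disc ctr [ 0.39179444 -0.29249062  0.027     ] 31.383102416992188 31.87604331970215
index dir deg -145.34838320170485 10 [-0.02594978 -0.01793608]
bar ((391.710205078125, -291.96575927734375), (39.50798797607422, 10.382701873779297), 32.309661865234375)
housing ((540.0768432617188, -242.80001831054688), (132.41912841796875, 156.06312561035156), 7.434852123260498) 2326
spindle [ 0.53935011 -0.24645424  0.06796684] 19<stdin>:29: RuntimeWarning: Mean of empty slice.
  ret = ret.dtype.type(ret / rcount)
Traceback (most recent call last):
ValueError: zero-size array to reduction operation minimum which has no identity
```

```bash
python3 - <<'E'
from h import *
cl=[]
for nme in("scene","top"):
    im,d=look(nme)
    c=calibration(nme);R=np.array(c["R"]);t=np.array(c["t"])
    v,u=np.mgrid[:384,:512]
    n=cv2.undistortPoints(np.stack([u.ravel(),v.ravel()],1).astype(float)[:,None],np.array(c["camera_matrix"]),np.array(c["dist"]))[:,0]
    P=np.c_[n,np.ones(len(n))]*d.ravel()[:,None]
    cl.append(((P-t)@R)[d.ravel()>0])
W=np.vstack(cl)
Ys=np.arange(-.4,.21,.05);print("      ",Ys.round(2))
for X in np.arange(.25,.95,.05):
    print(round(X,2),[ (lambda m:int(1000*W[m][:,2].max()) if m.any() else -1)((abs(W[:,0]-X)<.025)&(abs(W[:,1]-Y)<.025)) for Y in Ys])
E
```

```text
[-0.4  -0.35 -0.3  -0.25 -0.2  -0.15 -0.1  -0.05 -0.    0.05  0.1   0.15
  0.2 ]
0.25 [16, 5, 4, 4, 4, 5, 5, 412, 411, -730, -729, -730, -731]
0.3 [17, 4, 4, 4, 4, 4, 365, 384, 379, 374, 4, 0, 0]
0.35 [4, 30, 59, 30, 4, 190, 366, 373, 373, 363, 3, 4, 4]
0.4 [3, 30, 64, 31, 4, 196, 362, 373, 375, 4, 4, 4, 16]
0.45 [4, 3, 46, 61, 198, 201, 348, 355, 354, -1, 24, 5, 24]
0.5 [3, 63, 63, 64, 107, 270, 328, 333, 199, 3, 171, 144, 28]
0.55 [5, 60, 63, 72, 100, 281, 283, 283, -1, 4, 315, 278, 228]
0.6 [4, 62, 63, 64, 64, 263, 268, -1, -1, 347, 348, 345, 322]
0.65 [77, 84, 84, 83, 99, 4, 4, 4, 4, 348, 348, 347, 340]
0.7 [81, 84, 83, 85, 99, 83, 84, 41, 346, 347, 384, 377, -1]
0.75 [468, 455, 84, 97, 99, 95, 85, 4, 346, 347, 382, 381, -1]
0.8 [-1, 444, 442, 428, 414, 403, 80, 334, 338, 342, 344, -1, -1]
0.85 [-1, -1, -1, -1, 263, 400, 388, 377, 363, 351, 340, -1, -1]
0.9 [-1, -1, -1, -1, -1, -1, -1, -1, 298, 348, 337, -1, -1]
```

Call:
servo_tool(moves=[[[0,0,-2.5],[0.022,-0.033,0],100],[[0,0,-2.5],[0.022,-0.033,0],100],[[0,0,-2.5],[0.022,-0.033,0],100],[[0,0,-2.5],[0.022,-0.033,0],100],[[0,0,-2.5],[0.022,-0.033,0],100],[[0,0,-1],[0.02,0,0],100],[[0,0,0],[0,0,0],100]], force=40)

```text
time: 1.95
ee_pos: [0.2333, -0.3111, 0.2319]
tcp_rot: [179.9, -0.0, 33.2]
wrist_force: [-0.2, -0.5, 0.4]
opening: 0.0854
grasp_force: 0.0
```

Call:
servo_tool(moves=[[[0,0,0],[0.035,0.018,0],70],[[0,0,0],[0.036,0.018,0],70],[[0,0,0],[0.036,0.018,0.0],70],[[0,0,0],[0.036,0.0163,0],70],[[0,0,0],[0,0,0.045],70],[[0,0,0],[0,0,0.045],70],[[0,0,0],[0,0,0.03],70],[[0,0,0],[0,0,0],70]])

```text
time: 2.75
ee_pos: [0.3885, -0.2924, 0.1069]
tcp_rot: [-179.6, 0.2, 33.0]
wrist_force: [-0.3, 0.9, 0.6]
opening: 0.0599
grasp_force: 0.0
```

```bash
python3 - <<'E'
from h import *
cl=[]
for nme in("scene","top"):
    im,d=look(nme)
    if nme=="scene": cv2.imwrite("pics/s1.png",cv2.resize(im[60:260,90:340,::-1],None,fx=3,fy=3))
    c=calibration(nme);R=np.array(c["R"]);t=np.array(c["t"])
    v,u=np.mgrid[:384,:512]
    n=cv2.undistortPoints(np.stack([u.ravel(),v.ravel()],1).astype(float)[:,None],np.array(c["camera_matrix"]),np.array(c["dist"]))[:,0]
    P=np.c_[n,np.ones(len(n))]*d.ravel()[:,None]
    cl.append(((P-t)@R)[d.ravel()>0])
W=np.vstack(cl)
m=(W[:,1]<-.1)&(W[:,1]>-.24)
for a in np.arange(.46,.66,.02): print(round(a,2),[(z,W[k][:,1].min().round(3)) for z in(.1,.15,.2,.25,.3) for k in [m&(abs(W[:,0]-a)<.01)&(abs(W[:,2]-z)<.025)] if k.any()])
o=get_obs();print(o["ee_pos"],o["tcp_rot"],o["q"].round(1))
E
```

```text
0.46 [(0.25, np.float64(-0.104)), (0.3, np.float64(-0.106))]
0.48 [(0.25, np.float64(-0.111)), (0.3, np.float64(-0.11))]
0.5 [(0.1, np.float64(-0.174)), (0.15, np.float64(-0.108)), (0.2, np.float64(-0.107)), (0.25, np.float64(-0.124)), (0.3, np.float64(-0.115))]
0.52 [(0.1, np.float64(-0.178)), (0.15, np.float64(-0.149)), (0.2, np.float64(-0.128)), (0.25, np.float64(-0.13)), (0.3, np.float64(-0.126))]
0.54 [(0.1, np.float64(-0.163)), (0.15, np.float64(-0.136)), (0.2, np.float64(-0.135)), (0.25, np.float64(-0.139)), (0.3, np.float64(-0.134))]
0.56 [(0.1, np.float64(-0.143)), (0.15, np.float64(-0.144)), (0.2, np.float64(-0.142)), (0.25, np.float64(-0.144)), (0.3, np.float64(-0.128))]
0.58 [(0.1, np.float64(-0.149)), (0.15, np.float64(-0.149)), (0.2, np.float64(-0.152)), (0.25, np.float64(-0.15))]
0.6 [(0.1, np.float64(-0.152)), (0.15, np.float64(-0.153)), (0.2, np.float64(-0.153)), (0.25, np.float64(-0.152))]
0.62 [(0.15, np.float64(-0.146)), (0.2, np.float64(-0.146)), (0.25, np.float64(-0.123))]
0.64 [(0.1, np.float64(-0.207))]
[ 0.39034671 -0.29378622  0.11197282] [-1.79982706e+02  1.03987021e-02  3.29929513e+01] [-37.   -4.1 -12.2  81.9  -0.  110. ]
```

View pics/s1.png

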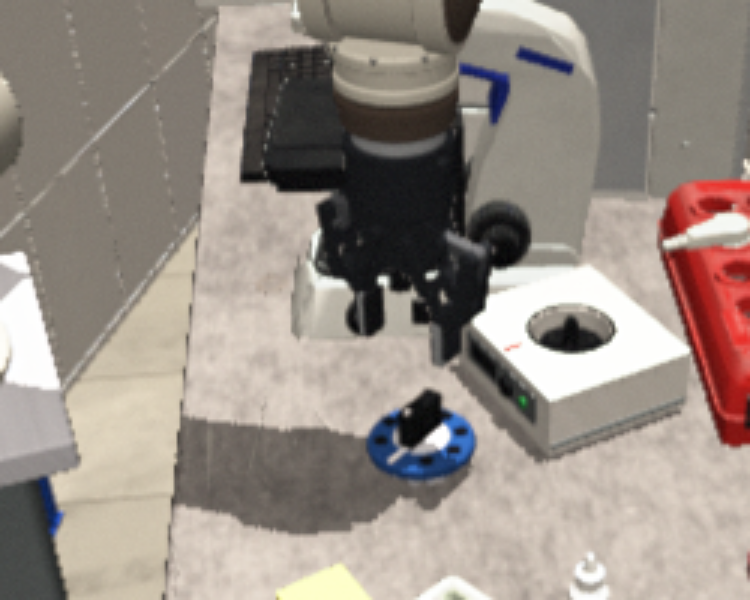

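Call:
servo_tool(moves=[[[0,0,0],[0.002,0,0.03],70],[[0,0,0],[0,0,0.03],70],[[0,0,0],[0,0,0.016],70],[[0,0,0],[0,0,0],60],[[0,0,0],[0,0,0],40],[[0,0,0],[0,0,0],0],[[0,0,0],[0,0,0],0],[[0,0,0],[0,0,0],0],[[0,0,0],[0,0,0],0]], force=50)

```text
time: 3.75
ee_pos: [0.3932, -0.2931, 0.0372]
tcp_rot: [179.8, -0.1, 33.0]
wrist_force: [-0.5, -0.5, 6.6]
opening: 0.0132
grasp_force: 52.7
```

Call:
servo_tool(moves=[[[0,0,0],[0,0,-0.01],0],[[0,0,0],[0,0,-0.03],0],[[0,0,0],[0,0,-0.03],0],[[0,0,0],[0,0,-0.03],0],[[0,0,0],[0,0,0],0],[[0,0,0],[0,0,0],0]])

```text
time: 4.35
ee_pos: [0.3924, -0.2924, 0.1359]
tcp_rot: [179.9, -0.0, 33.0]
wrist_force: [-0.2, -0.5, -2.5]
opening: 0.0132
grasp_force: 51.5
```

```bash
cat > rot.py <<'E'
from h import *
def rotor():
    out={}
    for nme in("scene","top"):
        look(nme)
        for k in("rotor","rotor_grip","rotor_index"):
            r=mark_of(k,nme)
            if r: out[nme,k]=w(r[0]["xyz"],nme)
    return out
if __name__=="__main__":
    o=get_obs();print(o["time"],o["ee_pos"].round(4),o["tcp_rot"].round(2),o["wrist_force"].round(2),o["torque"].round(3),o["opening"].round(4),o["q"].round(1))
    for k,v in rotor().items(): print(k,v.round(4),"rel ee",(v-o["ee_pos"]).round(4))
E
python3 rot.py
```

```text
Traceback (most recent call last):
  File "rot.py", line 11, in <module>
    o=get_obs();print(o["time"],o["ee_pos"].round(4),o["tcp_rot"].round(2),o["wrist_force"].round(2),o["torque"].round(3),o["opening"].round(4),o["q"].round(1))
                                                                                                                          ^^^^^^^^^^^^^^^^^^
AttributeError: 'float' object has no attribute 'round'
```

Call:
servo_tool(moves=[[[0,0,0],[0.03,0.0084,0],0],[[0,0,0],[0.03,0.0084,0],0],[[0,0,0],[0.03,0.0084,0],0],[[0,0,0],[0.03,0.0084,0],0],[[0,0,0],[0.0299,0.0084,0],0],[[0,0,3.5],[0,0,0],0],[[0,0,3.5],[0,0,0],0],[[0,0,0],[0,0,0],0],[[0,0,0],[0,0,0],0]])

```text
time: 5.25
ee_pos: [0.5402, -0.2456, 0.1341]
tcp_rot: [-179.9, 0.1, 26.1]
wrist_force: [-0.5, 1.5, -2.3]
opening: 0.0128
grasp_force: 51.4
```

```bash
sed -i 's/o\["opening"\].round(4)/o["opening"]/' rot.py; python3 rot.py; python3 - <<'E'
from h import *
for n in("scene","top"):
    im,d=look(n)
    if n=="scene": cv2.imwrite("pics/s2.png",cv2.resize(im[40:240,150:370,::-1],None,fx=3,fy=3,interpolation=cv2.INTER_CUBIC))
    for k in("spindle_tip","flange","loading_mark","centrifuge"):
        r=mark_of(k,n)
        if r: print(n,k,r[0]["score"],w(r[0]["xyz"],n).round(4))
E
```

```text
5.25 [ 0.5402 -0.2456  0.1341] [-1.7992e+02  7.0000e-02  2.6120e+01] [-0.52  1.48 -2.27] [-0.039 -0.022 -0.017] 0.012769033488326607 [-24.4  10.2   5.1  85.   -0.  129.4]
('scene', 'rotor') [ 0.5414 -0.2441  0.095 ] rel ee [ 0.0012  0.0015 -0.0391]
('scene', 'rotor_grip') [ 0.5388 -0.2439  0.0953] rel ee [-0.0014  0.0017 -0.0388]
('scene', 'rotor_index') [ 0.5133 -0.261   0.1264] rel ee [-0.0269 -0.0154 -0.0078]
('top', 'rotor') [ 0.5416 -0.2433  0.0971] rel ee [ 0.0014  0.0023 -0.0371]
('top', 'rotor_grip') [ 0.5383 -0.241   0.1488] rel ee [-0.0019  0.0046  0.0146]
('top', 'rotor_index') [ 0.5088 -0.2607  0.1253] rel ee [-0.0314 -0.0151 -0.0088]
scene spindle_tip 0.63 [ 0.5411 -0.2472  0.0742]
scene loading_mark 0.64 [ 0.4885 -0.2577  0.0577]
scene centrifuge 0.6 [ 5.476e-01 -2.486e-01  4.000e-04]
top spindle_tip 0.9 [ 0.5429 -0.2463  0.0703]
top flange 0.91 [ 0.5364 -0.2487  0.0432]
top loading_mark 0.85 [ 0.4868 -0.2537  0.059 ]
top centrifuge 0.72 [ 0.5391 -0.2479 -0.0009]
```

View pics/s2.png

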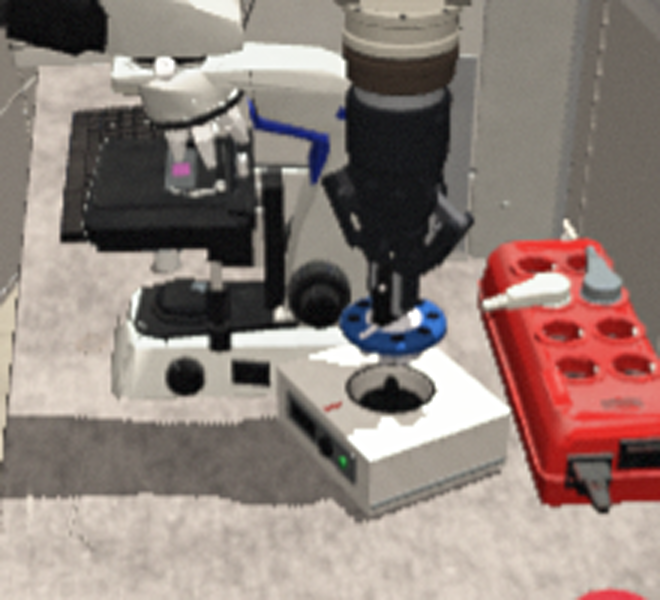

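Call:
servo_tool(moves=[[[0,0,0],[0,0.0017,0.01],0],[[0,0,0],[0,0,0.01],0],[[0,0,0],[0,0,0.002],0],[[0,0,0],[0,0,0.002],0],[[0,0,0],[0,0,0.002],0],[[0,0,0],[0,0,0.002],0],[[0,0,0],[0,0,0],0]])

```text
time: 6.85
ee_pos: [0.5415, -0.2473, 0.1072]
tcp_rot: [-180.0, 0.0, 26.0]
wrist_force: [-0.4, -0.5, -2.2]
opening: 0.0132
grasp_force: 51.3
```

```bash
cat > s.py <<'E'
from workcell import *
o=get_obs();print(o["time"],o["ee_pos"].round(4),o["tcp_rot"].round(2),o["wrist_force"].round(2),o["torque"].round(3),o["opening"])
E
python3 s.py
```

```text
6.85 [ 0.5415 -0.2473  0.1072] [-180.      0.     26.03] [-0.41 -0.54 -2.17] [ 0.071 -0.022 -0.037] 0.013197524713603274
```

Call:
servo_tool(moves=[[[0,0,0],[0,0,0.0015],0],[[0,0,0],[0,0,0.0015],0],[[0,0,0],[0,0,0.0015],0],[[0,0,0],[0,0,0],0]])

```text
time: 7.25
ee_pos: [0.5414, -0.2473, 0.1025]
tcp_rot: [-180.0, 0.0, 26.0]
wrist_force: [-0.7, -0.3, -3.7]
opening: 0.0129
grasp_force: 51.4
```

```bash
python3 s.py
```

```text
7.25 [ 0.5414 -0.2473  0.1025] [-1.7998e+02  2.0000e-02  2.6030e+01] [-0.65 -0.34 -3.7 ] [-0.008  0.025 -0.02 ] 0.012871978223902706
```

Call:
servo_tool(moves=[[[0,0,0],[0,0,0.0015],0],[[0,0,0],[0,0,0.0015],0],[[0,0,0],[0,0,0.0015],0],[[0,0,0],[0,0,0.0015],0],[[0,0,0],[0,0,0.001],0],[[0,0,0],[0,0,0.001],0],[[0,0,0],[0,0,0],0]])

```text
time: 7.95
ee_pos: [0.5414, -0.2473, 0.0946]
tcp_rot: [-180.0, 0.0, 26.0]
wrist_force: [-0.7, -0.1, -2.9]
opening: 0.0131
grasp_force: 51.4
```

```bash
python3 s.py
```

```text
7.95 [ 0.5414 -0.2473  0.0946] [-1.7999e+02  1.0000e-02  2.6020e+01] [-0.65 -0.1  -2.87] [-0.009  0.046 -0.067] 0.01307234045529386
```

Now feel for the keys.

Call:
servo_tool(moves=[[[0,0,0],[0,0,0.001],0],[[0,0,0],[0,0,0.001],0],[[0,0,0],[0,0,0.0005],0],[[0,0,0],[0,0,0],0]])

```text
time: 8.35
ee_pos: [0.5415, -0.2473, 0.0922]
tcp_rot: [-180.0, 0.0, 26.0]
wrist_force: [0.2, 0.2, -1.8]
opening: 0.0129
grasp_force: 51.4
```

Call:
servo_tool(moves=[[[0,0,0],[0,0,0.0005],0],[[0,0,0],[0,0,0],0]])

```text
time: 8.55
ee_pos: [0.5415, -0.2473, 0.0918]
tcp_rot: [180.0, -0.0, 26.0]
wrist_force: [0.2, -0.7, -2.5]
opening: 0.013
grasp_force: 51.4
```

Call:
servo_tool(moves=[[[0,0,0],[0,0,0.0003],0],[[0,0,0],[0,0,0],0]])

```text
time: 8.75
ee_pos: [0.5415, -0.2473, 0.0915]
tcp_rot: [-180.0, 0.0, 26.0]
wrist_force: [-0.2, 0.7, -2.0]
opening: 0.0129
grasp_force: 51.4
```

Call:
servo_tool(moves=[[[0,0,0],[0,0,0.0005],0],[[0,0,0],[0,0,0],0]])

```text
time: 8.95
ee_pos: [0.5416, -0.2473, 0.0911]
tcp_rot: [180.0, -0.0, 26.0]
wrist_force: [0.0, -0.8, -0.2]
opening: 0.013
grasp_force: 51.5
```

Call:
servo_tool(moves=[[[0,0,0],[0,0,0.0005],0],[[0,0,0],[0,0,0],0]])

```text
time: 9.15
ee_pos: [0.5416, -0.2474, 0.091]
tcp_rot: [180.0, -0.0, 26.0]
wrist_force: [-1.2, 0.2, 3.4]
opening: 0.0132
grasp_force: 52.1
```

Call:
servo_tool(moves=[[[0,0,0],[0,0,0.0004],0],[[0,0,0],[0,0,0],0]])

```text
time: 9.35
ee_pos: [0.5417, -0.2474, 0.091]
tcp_rot: [180.0, -0.0, 26.0]
wrist_force: [-2.1, 1.1, 6.6]
opening: 0.0132
grasp_force: 52.7
```

Call:
servo_tool(moves=[[[0,0,-2],[0,0,-0.0003],0],[[0,0,-2],[0,0,0],0],[[0,0,0],[0,0,0],0]])

```text
time: 9.65
ee_pos: [0.5417, -0.2474, 0.091]
tcp_rot: [180.0, -0.0, 30.1]
wrist_force: [-1.7, 1.6, 5.4]
opening: 0.0133
grasp_force: 52.4
```

Call:
servo_tool(moves=[[[0,0,-2],[0,0,0],0],[[0,0,-2],[0,0,0],0],[[0,0,0],[0,0,0],0]])

```text
time: 9.95
ee_pos: [0.5418, -0.2474, 0.091]
tcp_rot: [180.0, -0.0, 34.0]
wrist_force: [-1.3, 1.2, 4.5]
opening: 0.0129
grasp_force: 52.5
```

```bash
python3 s.py
```

```text
9.95 [ 0.5418 -0.2474  0.091 ] [ 1.7995e+02 -4.0000e-02  3.4030e+01] [-1.29  1.18  4.54] [ 0.222  0.215 -0.02 ] 0.012948603979796587
```

Call:
servo_tool(moves=[[[0,0,-2],[0,0,0],0],[[0,0,-2],[0,0,0],0],[[0,0,0],[0,0,0],0]])

```text
time: 10.25
ee_pos: [0.5419, -0.2474, 0.091]
tcp_rot: [179.9, -0.0, 38.0]
wrist_force: [-0.3, 1.8, 5.6]
opening: 0.0132
grasp_force: 52.4
```

Call:
servo_tool(moves=[[[0,0,-2],[0,0,0],0],[[0,0,-2],[0,0,0],0],[[0,0,0],[0,0,0],0]])

```text
time: 10.55
ee_pos: [0.5419, -0.2474, 0.091]
tcp_rot: [179.9, -0.0, 42.0]
wrist_force: [0.2, -0.2, 4.5]
opening: 0.013
grasp_force: 52.5
```

Call:
servo_tool(moves=[[[0,0,-2],[0,0,0],0],[[0,0,-2],[0,0,0],0],[[0,0,0],[0,0,0],0]])

```text
time: 10.85
ee_pos: [0.5419, -0.2474, 0.0909]
tcp_rot: [179.9, -0.0, 46.0]
wrist_force: [-0.1, -0.0, 5.9]
opening: 0.0129
grasp_force: 52.5
```

Call:
servo_tool(moves=[[[0,0,-2],[0,0,0],0],[[0,0,-2],[0,0,0],0],[[0,0,0],[0,0,0],0]])

```text
time: 11.15
ee_pos: [0.5419, -0.2474, 0.0908]
tcp_rot: [179.9, -0.0, 50.0]
wrist_force: [1.0, 0.7, 5.4]
opening: 0.0126
grasp_force: 52.4
```

Call:
servo_tool(moves=[[[0,0,-2],[0,0,0],0],[[0,0,-2],[0,0,0],0],[[0,0,0],[0,0,0],0]])

```text
time: 11.45
ee_pos: [0.5417, -0.2474, 0.0906]
tcp_rot: [180.0, -0.0, 53.9]
wrist_force: [1.3, -0.3, 5.1]
opening: 0.013
grasp_force: 52.4
```

Call:
servo_tool(moves=[[[0,0,-2],[0,0,0],0],[[0,0,-2],[0,0,0],0],[[0,0,0],[0,0,0],0]])

```text
time: 11.75
ee_pos: [0.5408, -0.2471, 0.0893]
tcp_rot: [-179.9, 0.0, 57.9]
wrist_force: [-0.2, 0.0, -1.6]
opening: 0.0132
grasp_force: 51.4
```

```bash
python3 s.py
```

```text
11.75 [ 0.5408 -0.2471  0.0893] [-1.7988e+02  3.0000e-02  5.7930e+01] [-0.25  0.02 -1.65] [0.028 0.018 0.001] 0.013195180819260091
```

Call:
servo_tool(moves=[[[0,0,0],[0,0,0.0007],0],[[0,0,0],[0,0,0.0007],0],[[0,0,0],[0,0,0],0]])

```text
time: 12.05
ee_pos: [0.5411, -0.2471, 0.0885]
tcp_rot: [-179.9, 0.0, 58.0]
wrist_force: [0.0, 0.8, -2.0]
opening: 0.0127
grasp_force: 51.3
```

```bash
python3 s.py
```

```text
12.05 [ 0.5411 -0.2471  0.0885] [-1.7993e+02  1.0000e-02  5.7970e+01] [ 0.02  0.8  -2.05] [0.076 0.278 0.071] 0.012695905166454781
```

Call:
servo_tool(moves=[[[0,0,-1],[0,0,0.0008],0],[[0,0,0],[0,0,0.0008],0],[[0,0,0],[0,0,0],0]])

```text
time: 12.35
ee_pos: [0.5414, -0.2473, 0.0872]
tcp_rot: [-180.0, 0.0, 59.0]
wrist_force: [-0.9, 1.0, -2.3]
opening: 0.013
grasp_force: 51.3
```

```bash
python3 s.py
```

```text
12.35 [ 0.5414 -0.2473  0.0872] [-179.98    0.     59.02] [-0.89  0.97 -2.32] [0.195 0.29  0.031] 0.01295282585669674
```

Call:
servo_tool(moves=[[[0,0,0],[0,0,0.0008],0],[[0,0,0],[0,0,0.0008],0],[[0,0,0],[0,0,0.0006],0],[[0,0,0],[0,0,0],0]])

```text
time: 12.75
ee_pos: [0.5414, -0.2473, 0.0851]
tcp_rot: [-180.0, 0.0, 59.0]
wrist_force: [-2.1, 1.5, -3.3]
opening: 0.0131
grasp_force: 51.4
```

Call:
servo_tool(moves=[[[0,0,0],[0,0,0.0006],0],[[0,0,0],[0,0,0],0]])

```text
time: 12.95
ee_pos: [0.5414, -0.2473, 0.0845]
tcp_rot: [-180.0, -0.0, 59.0]
wrist_force: [-2.0, 1.4, -1.4]
opening: 0.0131
grasp_force: 51.4
```

```bash
python3 s.py
```

```text
12.95 [ 0.5414 -0.2473  0.0845] [-179.99   -0.     59.02] [-2.02  1.39 -1.39] [0.297 0.529 0.041] 0.01307684887829871
```

Call:
servo_tool(moves=[[[0,0,0],[0,-0.0005,0.0006],0],[[0,0,0],[0,0,0],0]])

```text
time: 13.15
ee_pos: [0.5413, -0.2472, 0.0839]
tcp_rot: [180.0, -0.0, 59.0]
wrist_force: [-0.7, 0.1, -2.7]
opening: 0.013
grasp_force: 51.4
```

Call:
servo_tool(moves=[[[0,0,0],[0,0,0.0006],0],[[0,0,0],[0,0,0],0]])

```text
time: 13.35
ee_pos: [0.5412, -0.2471, 0.0834]
tcp_rot: [180.0, -0.0, 59.0]
wrist_force: [-0.6, -0.6, -2.6]
opening: 0.0127
grasp_force: 51.4
```

Call:
servo_tool(moves=[[[0,0,0],[0,0,0.0005],0],[[0,0,0],[0,0,0],0]])

```text
time: 13.55
ee_pos: [0.5412, -0.2471, 0.0831]
tcp_rot: [180.0, -0.0, 59.0]
wrist_force: [-0.8, -0.3, -0.9]
opening: 0.013
grasp_force: 51.5
```

```bash
python3 s.py
```

```text
13.55 [ 0.5412 -0.2471  0.0831] [179.97  -0.    59.03] [-0.82 -0.31 -0.91] [0.038 0.052 0.063] 0.012959735823373593
```

Call:
servo_tool(moves=[[[0,0,0],[0,0,0.0006],0],[[0,0,0],[0,0,0],0],[[0,0,2],[0,0,0],0],[[0,0,2],[0,0,0],0],[[0,0,2],[0,0,0],0],[[0,0,2],[0,0,0],0],[[0,0,0],[0,0,0],0]], force=70)

```text
time: 14.25
ee_pos: [0.5409, -0.247, 0.0829]
tcp_rot: [180.0, 0.0, 51.0]
wrist_force: [-3.7, 1.6, 5.0]
opening: 0.0124
grasp_force: 72.9
```

```bash
python3 s.py; python3 - <<'E'
from h import *
for n in("top","scene"):
    im,d=look(n); hsv=cv2.cvtColor(im,cv2.COLOR_RGB2HSV)
    c=px([.487,-.253,.06],n)[0]; v,u=np.mgrid[:384,:512]
    sc=14
    red=(np.hypot(u-c[0],v-c[1])<sc)&(hsv[...,1]>60)&((hsv[...,0]<12)|(hsv[...,0]>168))
    q=np.array([topz(uu,vv,.06,n)[:2] for vv,uu in np.argwhere(red)])
    wt=hsv[...,1][red].astype(float); m=(q*wt[:,None]).sum(0)/wt.sum()
    print(n,len(q),m,q.min(0),q.max(0),"angle",np.degrees(np.arctan2(*( -(m-[.541,-.247]))[::-1])))
    for k in("spindle_tip","centrifuge"):
        r=mark_of(k,n); 
        if r: print(k,w(r[0]["xyz"],n))
    # housing top white mask by colour
    r=cut_out("centrifuge",n)
    if r:
        mk=r[0]["mask"]&(hsv[...,2]>(150)); q=np.array([topz(uu,vv,.06,n)[:2] for vv,uu in np.argwhere(mk)]).astype(np.float32)*1000
        print("rect",cv2.minAreaRect(q))
E
```

```text
14.25 [ 0.5409 -0.247   0.0829] [180.     0.    50.96] [-3.69  1.64  4.97] [0.401 0.854 0.05 ] 0.012354605678556113
top 10 [ 0.48633768 -0.25181302] [ 0.4802103  -0.25321697] [ 0.49300453 -0.25020945] angle 5.0319188379563675
spindle_tip [ 0.54527214 -0.24506951  0.06922482]
centrifuge [ 0.54061834 -0.24519667 -0.00099039]
rect ((539.2952270507812, -246.0851593017578), (128.06173706054688, 149.447265625), 7.059257507324219)
scene 14 [ 0.48656545 -0.25382069] [ 0.45981025 -0.25930106] [ 0.4961925  -0.24904787] angle 7.141984702477665
spindle_tip [ 0.54421193 -0.24762848  0.07489106]
centrifuge [ 0.54326166 -0.24920352  0.00160794]
rect ((530.8824462890625, -275.5299377441406), (161.45095825195312, 207.2927703857422), 7.530243396759033)
```

Call:
servo_tool(moves=[[[0,0,2],[0,-0.0003,0],0],[[0,0,2],[0,0,0],0],[[0,0,2],[0,0,0],0],[[0,0,2],[0,0,0],0],[[0,0,0],[0,0,0],0]])

```text
time: 15.15
ee_pos: [0.5407, -0.2467, 0.0829]
tcp_rot: [-180.0, -0.0, 43.0]
wrist_force: [-3.5, 1.4, 5.7]
opening: 0.0125
grasp_force: 72.9
```

```bash
python3 s.py
```

```text
15.15 [ 0.5407 -0.2467  0.0829] [-180.     -0.     42.96] [-3.54  1.42  5.69] [0.421 0.797 0.059] 0.012519296316910058
```

Call:
servo_tool(moves=[[[0,0,3],[0,0,0],0],[[0,0,3],[0,0,0],0],[[0,0,3],[0,0,0],0],[[0,0,3],[0,0,0],0],[[0,0,3],[0,0,0],0],[[0,0,3],[0,0,0],0],[[0,0,3],[0,0,0],0],[[0,0,3],[0,0,0],0],[[0,0,0],[0,0,0],0]])

```text
time: 16.05
ee_pos: [0.5405, -0.2464, 0.0829]
tcp_rot: [-180.0, -0.0, 18.9]
wrist_force: [-4.2, 3.2, 6.1]
opening: 0.0126
grasp_force: 73.0
```

```bash
python3 s.py
```

```text
16.05 [ 0.5405 -0.2464  0.0829] [-179.95   -0.     18.94] [-4.18  3.16  6.05] [0.818 0.933 0.077] 0.012587566831345695
```

Call:
servo_tool(moves=[[[0,0,3],[0,0,0],0],[[0,0,3],[0,0,0],0],[[0,0,3],[0,0,0],0],[[0,0,2.7],[0,0,0],0],[[0,0,0],[0,0,0],0],[[0,0,0],[0,0,0],0]])

```text
time: 16.65
ee_pos: [0.5406, -0.2463, 0.0829]
tcp_rot: [-179.9, 0.0, 7.3]
wrist_force: [-4.0, 3.9, 6.0]
opening: 0.0122
grasp_force: 73.1
```

```bash
python3 s.py; python3 rot.py; python3 - <<'E'
import cv2
from h import *
im,_=look("top"); cv2.imwrite("pics/t3.png",cv2.resize(im[130:210,180:270,::-1],None,fx=7,fy=7,interpolation=cv2.INTER_CUBIC))
im,_=look("scene"); cv2.imwrite("pics/s3.png",cv2.resize(im[130:215,230:330,::-1],None,fx=7,fy=7,interpolation=cv2.INTER_CUBIC))
E
```

```text
16.65 [ 0.5406 -0.2463  0.0829] [-179.94    0.      7.34] [-4.    3.9   5.98] [1.024 0.862 0.019] 0.012205453823286973
16.65 [ 0.5406 -0.2463  0.0829] [-179.94    0.      7.34] [-4.    3.9   5.98] [1.024 0.862 0.019] 0.012205453823286973 [-2.450e+01  1.070e+01 -0.000e+00  7.940e+01  1.000e-01  1.481e+02]
('scene', 'rotor') [ 0.5408 -0.2484  0.0463] rel ee [ 0.0002 -0.0021 -0.0365]
('scene', 'rotor_grip') [ 0.541  -0.2448  0.0916] rel ee [0.0004 0.0014 0.0087]
('scene', 'rotor_index') [ 0.5077 -0.2495  0.0713] rel ee [-0.0329 -0.0032 -0.0116]
('top', 'rotor') [ 0.5406 -0.2455  0.0472] rel ee [ 0.      0.0008 -0.0357]
('top', 'rotor_grip') [ 0.5414 -0.2436  0.0961] rel ee [0.0009 0.0026 0.0132]
('top', 'rotor_index') [ 0.5014 -0.2545  0.0735] rel ee [-0.0392 -0.0083 -0.0094]
```

View pics/s3.png

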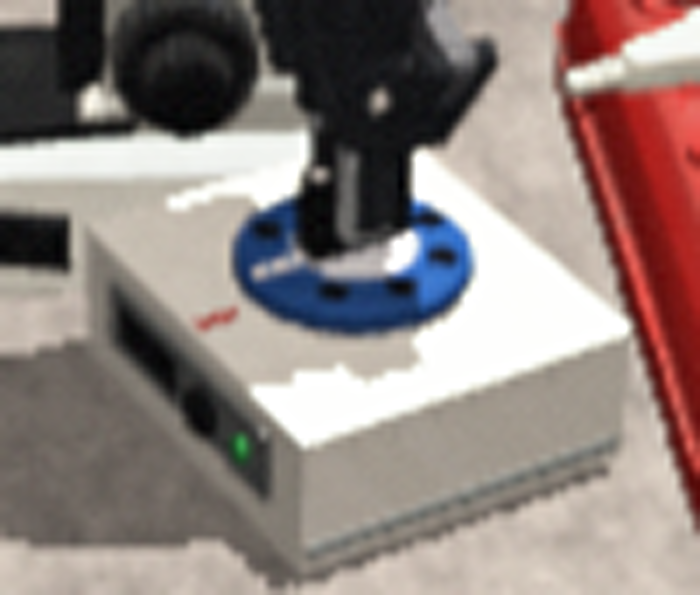

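```bash
python3 - <<'E'
from h import *
for n in("top","scene"):
    im,_=look(n); hsv=cv2.cvtColor(im,cv2.COLOR_RGB2HSV); v,u=np.mgrid[:384,:512]
    C=px([.541,-.247,.074],n)[0]
    blue=(np.hypot(u-C[0],v-C[1])<25)&(hsv[...,0]>95)&(hsv[...,0]<125)&(hsv[...,1]>120)
    e=cv2.fitEllipse(cv2.convexHull(np.argwhere(blue)[:,::-1].astype(np.int32)));ctr=topz(*e[0],.073,n)[:2]
    q=[];g=[]
    for vv,uu in np.argwhere(np.hypot(u-C[0],v-C[1])<25):
        p=topz(uu,vv,.074,n)[:2]; dd=p-ctr; r=np.hypot(*dd); a=np.degrees(np.arctan2(-dd[1],-dd[0]))
        if .027<r<.037 and abs(a-7)<35 and hsv[vv,uu,1]<150 and hsv[vv,uu,2]>110: q.append(a);g.append((255-hsv[vv,uu,1])*1.)
    print(n,"disc ctr",ctr,"index ang",np.average(q,weights=g),np.round(q))
    red=(np.hypot(u-px([.487,-.253,.06],n)[0][0],v-px([.487,-.253,.06],n)[0][1])<8)&(hsv[...,1]>60)&((hsv[...,0]<12)|(hsv[...,0]>168))
    m=np.mean([topz(uu,vv,.06,n)[:2] for vv,uu in np.argwhere(red)],0)
    print("red",m,np.degrees(np.arctan2(*(ctr-m)[::-1])),red.sum())
E
```

```text
top disc ctr [ 0.53239716 -0.24655077] index ang 6.205043945880336 [4. 9. 4. 8.]
red [ 0.48574933 -0.25195679] 6.610528748266592 12
scene disc ctr [ 0.53814129 -0.25672723] index ang -8.949868567533375 [-18. -18. -18. -11. -10.  -9.  -8.  -4.  -3.  -2.   0.]
red [ 0.48905611 -0.25340077] -3.876957836325887 14
```

View pics/t3.png

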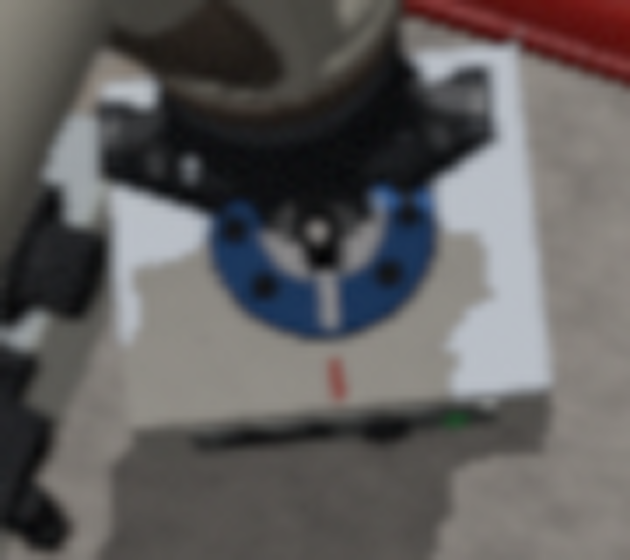

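Call:
servo_tool(moves=[[[0,0,0],[-0.0004,-0.0005,-0.0004],0],[[0,0,0],[0,0,0],0],[[0,0,0],[0,0,0],20],[[0,0,0],[0,0,0],30],[[0,0,0],[0,0,0],45],[[0,0,0],[0,0,0],45],[[0,0,0],[0,0,0],45]], force=20)

```text
time: 17.95
ee_pos: [0.5404, -0.2465, 0.0826]
tcp_rot: [180.0, 0.0, 7.3]
wrist_force: [0.0, -0.5, -0.3]
opening: 0.0387
grasp_force: 0.0
```

```bash
python3 s.py
```

```text
17.95 [ 0.5404 -0.2465  0.0826] [1.80e+02 1.00e-02 7.32e+00] [ 0.04 -0.5  -0.34] [-0.017 -0.069 -0.012] 0.038658715548858816
```

Lift clear and move aside to look.

Call:
servo_tool(moves=[[[0,0,0],[0,0,-0.01],45],[[0,0,0],[0,0,-0.03],45],[[0,0,0],[0,0,-0.04],45],[[0,0,0],[0,0,-0.04],45],[[0,0,0],[0,0.04,0],45],[[0,0,0],[-0.02,0.045,0],45],[[0,0,0],[-0.02,0.045,0],45],[[0,0,0],[-0.02,0.045,0],45],[[0,0,0],[0,0,0],45],[[0,0,0],[0,0,0],45]])

```text
time: 18.95
ee_pos: [0.5026, -0.4287, 0.2028]
tcp_rot: [-180.0, 0.0, 7.2]
wrist_force: [0.1, 0.6, -0.2]
opening: 0.0386
grasp_force: 0.0
```

```bash
python3 s.py; python3 - <<'E'
from h import *
ims={}
for n in("top","scene"):
    im,d=look(n); ims[n]=im
    for k in("rotor","rotor_index","loading_mark"):
        r=mark_of(k,n); print(n,k,[w(a["xyz"],n).round(4) for a in r[:1]])
im=ims["top"];hsv=cv2.cvtColor(im,cv2.COLOR_RGB2HSV); v,u=np.mgrid[:384,:512]
C=px([.541,-.247,.074],"top")[0]
blue=(np.hypot(u-C[0],v-C[1])<25)&(hsv[...,0]>95)&(hsv[...,0]<125)&(hsv[...,1]>120)
e=cv2.fitEllipse(cv2.convexHull(np.argwhere(blue)[:,::-1].astype(np.int32)));ctr=topz(*e[0],.073,"top")[:2]
q=[]
for vv,uu in np.argwhere(np.hypot(u-C[0],v-C[1])<25):
    p=topz(uu,vv,.074,"top")[:2]; dd=p-ctr; r=np.hypot(*dd); a=np.degrees(np.arctan2(-dd[1],-dd[0]))
    if .027<r<.037 and abs(a-7)<35 and hsv[vv,uu,1]<150 and hsv[vv,uu,2]>110: q.append(a)
red=(np.hypot(u-px([.487,-.253,.06],"top")[0][0],v-px([.487,-.253,.06],"top")[0][1])<8)&(hsv[...,1]>60)&((hsv[...,0]<12)|(hsv[...,0]>168))
m=np.mean([topz(uu,vv,.06,"top")[:2] for vv,uu in np.argwhere(red)],0)
print(ctr,np.mean(q),np.round(q),m,np.degrees(np.arctan2(*(ctr-m)[::-1])))
a=cv2.resize(ims["top"][130:210,180:270,::-1],(400,356),interpolation=cv2.INTER_CUBIC);b=cv2.resize(ims["scene"][130:215,230:330,::-1],(400,356),interpolation=cv2.INTER_CUBIC)
cv2.imwrite("pics/f.png",np.hstack([a,b]))
E
```

```text
18.95 [ 0.5026 -0.4287  0.2028] [-179.98    0.      7.2 ] [ 0.05  0.63 -0.24] [-0.023 -0.024  0.008] 0.03858604190403312
top rotor []
top rotor_index []
top loading_mark []
scene rotor [array([ 0.5414, -0.2471,  0.0444])]
scene rotor_index [array([ 0.5092, -0.2509,  0.0716])]
scene loading_mark [array([ 0.4898, -0.2574,  0.0577])]Traceback (most recent call last):
  File "<stdin>", line 10, in <module>
cv2.error: OpenCV(4.12.0) /io/opencv/modules/imgproc/src/shapedescr.cpp:356: error: (-215:Assertion failed) n >= 0 && (depth == CV_32F || depth == CV_32S) in function 'fitEllipseNoDirect'
```

Call:
servo_tool(moves=[[[0,0,0],[-0.04,0.02,0],45],[[0,0,0],[-0.04,0.02,0],45],[[0,0,0],[-0.04,0.02,0],45],[[0,0,0],[-0.04,0.02,0],45],[[0,0,0],[-0.04,0.02,0],45],[[0,0,0],[-0.03,0,0],45],[[0,0,0],[0,0,0],45],[[0,0,0],[0,0,0],45]])

```text
time: 20.15
ee_pos: [0.2876, -0.5561, 0.203]
tcp_rot: [180.0, -0.0, 7.3]
wrist_force: [0.2, 0.3, -0.3]
opening: 0.0385
grasp_force: 0.0
```

```bash
cat > f.py <<'E'
from h import *
ims={}
for n in("top","scene"):
    im,d=look(n); ims[n]=im
    for k in("rotor","rotor_index","loading_mark"):
        r=mark_of(k,n); print(n,k,[w(a["xyz"],n).round(4) for a in r[:1]])
a=cv2.resize(ims["top"][130:210,180:270,::-1],(400,356),interpolation=cv2.INTER_CUBIC);b=cv2.resize(ims["scene"][130:215,230:330,::-1],(400,356),interpolation=cv2.INTER_CUBIC)
cv2.imwrite("pics/f.png",np.hstack([a,b]))
im=ims["top"];hsv=cv2.cvtColor(im,cv2.COLOR_RGB2HSV); v,u=np.mgrid[:384,:512]
C=px([.541,-.247,.074],"top")[0]
blue=(np.hypot(u-C[0],v-C[1])<25)&(hsv[...,0]>95)&(hsv[...,0]<125)&(hsv[...,1]>120)
e=cv2.fitEllipse(cv2.convexHull(np.argwhere(blue)[:,::-1].astype(np.int32)));ctr=topz(*e[0],.073,"top")[:2]
q=[]
for vv,uu in np.argwhere(np.hypot(u-C[0],v-C[1])<25):
    p=topz(uu,vv,.074,"top")[:2]; dd=p-ctr; r=np.hypot(*dd); a=np.degrees(np.arctan2(-dd[1],-dd[0]))
    if .027<r<.037 and abs(a-7)<35 and hsv[vv,uu,1]<150 and hsv[vv,uu,2]>110: q.append(a)
red=(np.hypot(u-px([.487,-.253,.06],"top")[0][0],v-px([.487,-.253,.06],"top")[0][1])<8)&(hsv[...,1]>60)&((hsv[...,0]<12)|(hsv[...,0]>168))
m=np.mean([topz(uu,vv,.06,"top")[:2] for vv,uu in np.argwhere(red)],0)
print(ctr,np.mean(q),np.round(q),m,np.degrees(np.arctan2(*(ctr-m)[::-1])))
E
python3 f.py
```

```text
top rotor [array([ 0.5422, -0.2442,  0.0462])]
top rotor_index [array([ 0.5024, -0.2523,  0.0717])]
top loading_mark [array([ 0.4829, -0.2536,  0.0594])]
scene rotor [array([ 0.541 , -0.2439,  0.0438])]
scene rotor_index [array([ 0.5095, -0.2467,  0.0725])]
scene loading_mark [array([ 0.4888, -0.2582,  0.0562])]
[ 0.53793463 -0.24558308] 7.073430250621071 [ 0.  5. 10. 15.  0.  5. 10. 14.  1.  5.  9. 13.  1.  5.  9. 12.] [ 0.48568598 -0.25192963] 6.925685293162952
```

View pics/f.png

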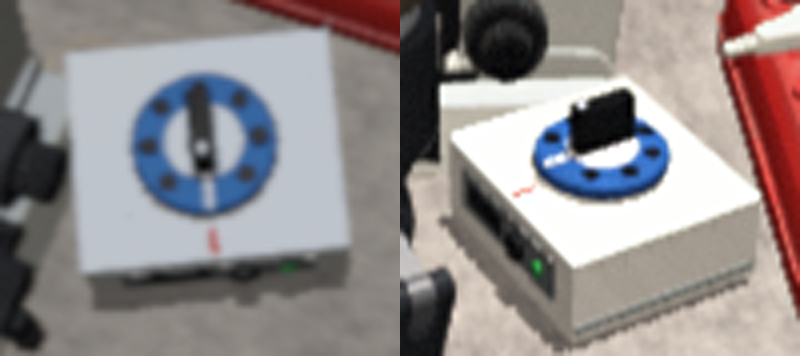

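The rotor sits home. The top view puts its index line at 7.1° and the red mark at 6.9°, and the gripper is clear.

```bash
python3 -c "from workcell import *; print(job_done())"
```

```text
the job is handed in; nothing more can be done
None
```

The rotor is fully home on the drive keys, and its index line points at the red loading mark to within about 1°. I released it and handed the job in at about 20 s; the bottle, cup and timer were not touched.

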